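# Reset the swivel of a carving vise

## Task

The fish in the swivel-base vise has to be turned for the next cuts. Slacken the vise's swivel clamp with its T-knob, swing the vise head round until its pointer stands on the pencil line on the strip of masking tape at the rim of the base, and tighten the T-knob again by feel: firmly hand-tight so that the head is locked on the line, but not overtightened. Do not force the head round while the clamp is tight, leave everything else on the bench where it is, and let go of the vise at the end.

Things in the scene. Friction and masses are not known exactly. Their poses are not given: they have to be found in the camera images.
- vise_base: Round cast-iron base of the vise, bolted down: disc 220 mm across, 22 mm high, four bolt ears to 135 mm from the centre. Origin: on the vertical swivel axis at bench level, z up. Its x axis points to the zero of the degree scale on the rim (ticks every 5 degrees, longer every 15, counterclockwise to +75). Place and yaw vary; it never moves.
- vise_head: Swivelling top of the vise with a half-carved wooden fish in its jaws. Origin on the swivel axis at bench level, z up; x axis from the jaws (x -17 to -117 mm, 91 high; fish 104 high, y -70 to 100) to anvil tail and pointer (+x). Turns -26 to +74 degrees from the base's x, counterclockwise positive; stays where left. Slack it takes 0.7 N m to turn, clamped several N m. Spindle reaches x -166.
- tail (a point): Middle of the top face of the vise's anvil tail, 80 mm above the bench, 62 mm from the swivel axis along the head's x axis; x axis as the head's. The tail is an upright block 40 mm wide across the head (y), from x = 28 to 90 mm, with plain vertical sides from 35 mm to 80 mm above the bench: the place to take hold of the head from above.
- pointer (a point): Tip of the steel pointer plate under the anvil tail, 4 mm above the scale, 98 mm from the swivel axis on the head's x axis; x axis as the head's.
- mark: Strip of masking tape 18 mm wide, stuck on the base's rim, down its edge and 45 mm out over the bench, with a pencil line along its middle. Origin on the swivel axis at bench level; its x axis points from the swivel axis along the pencil line. It lies 29 to 57 degrees counterclockwise (from above) of the scale's zero and does not move.
- mark_line (a point): Inner end of the pencil line on the tape, on top of the rim, 101 mm from the swivel axis, 22.6 mm above the bench; x axis outwards along the line.
- knob_grip (a point): Centre of the clamp's T-knob bar, on the vertical screw axis, 75 mm above the bench, rising 2.5 mm per radian loosened; x axis along the bar. Bar 64 mm long, 14 thick, 22 high (64 to 86 mm above the bench) on a 14 mm neck; 16 mm below it a boss 44 mm across. The head carries it round, 85 mm from the swivel axis, at x 30, y 79.5 mm in the head's frame.
- clamp_knob: The T-knob and its screw. Clockwise from above tightens. Tight at the start, gives way at 0.2 to 0.3 N m; after 0.25 rad the foot is off the track there, 1.2 to 1.3 rad of turn frees it anywhere (stop at 1.4). Runs at 0.15 N m until it bites, then stiffens 1 to 1.5 N m per rad. Below 0.3 N m it does not hold, 0.6 is right, over 0.9 overtight. Stays where left. Origin 30 mm under knob_grip.
- track_home: Worn hollow in the clamp's circular track in the base, where the screw's foot (18 mm across) presses at the start, within 15 degrees of its place at scale zero. Track radius 85 mm, 21.5 mm above the bench. Origin as the base.
- track_rest: The rest of that track, less worn: 1.3 to 2.1 mm higher by an amount that varies, so at the new place the clamp bites 0.5 to 0.85 rad earlier than it did at the start; turning the knob back to its old position overtightens it. Origin on the swivel axis.
- gouge: Loose bystander: carving gouge with a pale wooden handle, 235 mm long, 29 mm thick, lying. Origin under the handle's front end.
- chisel: Loose bystander: wide carving chisel, wooden handle, 245 mm long, lying. Origin under the handle's front end.
- mallet: Loose bystander: turned carver's mallet standing on its head, 84 mm across, 217 mm high. Origin: centre of its underside.
- pencil: Loose bystander: flat-sided pencil 145 mm long, 7.5 mm thick, lying. Origin: middle of its underside.
- sanding_block: Loose bystander: cork sanding block 100 x 60 x 29 mm. Origin: centre of its underside.
- paper_cup: Loose bystander: white paper cup 80 mm across, 95 mm high. Origin: centre of its underside.
- offcut: Loose bystander: wood offcut 110 x 45 x 30 mm. Origin: centre of its underside.
- glue_bottle: Loose bystander: white glue bottle 56 mm across, 120 mm high. Origin: centre of its underside.

How it is judged (in metres and radians):
On the way, in this order (a step that is already met when the one before it is completed fails the run):
1. the swivel clamp is slackened: its screw foot is off the track (contact force between clamp_knob and track_home below 1 N and contact force between clamp_knob and track_rest below 1 N), for 0.2 s.
2. the head is swung so that the pointer is on the pencil line (within 2 degrees) with the clamp still slack (angle between the x axis of vise_head and the x axis of mark, either way round below 0.035 rad and contact force between clamp_knob and track_rest below 5 N), for 0.2 s.
At the end, for the whole second after the job is handed in: The pointer is within 2 degrees (0.035 rad) of the pencil line, the head is locked by the clamp (the screw's foot presses on the track with 40 to 150 N, which takes about 0.3 to 0.9 N m on the knob), head and knob are at rest and released, and the bystanders are where they were (angle between the x axis of vise_head and the x axis of mark, either way round below 0.035 rad and contact force between clamp_knob and track_rest between 40 and 150 N and angular speed of each of vise_head, clamp_knob below 0.03 rad/s); the robot touches nothing.
It fails at once if the clamp is overtightened (over 150 N under its foot, about 0.9 N m on the knob) (contact force between clamp_knob and track_home above 150 N or contact force between clamp_knob and track_rest above 150 N).
It fails at once if the head is forced round while the clamp is tight ((contact force between clamp_knob and track_home above 25 N or contact force between clamp_knob and track_rest above 25 N) and angular speed of vise_head above 0.15 rad/s).
It fails at once if a bystander is disturbed (moved over 2 cm) (distance of any of gouge, chisel, mallet, pencil, sanding_block, paper_cup, offcut, glue_bottle from where it was at the start of the episode above 0.02 m).
It also fails if it takes over 69 s, if anything falls off the work surface, if the arm or the gripper's body presses on something with over 40 N, if the wrist force passes 120 N, or if a joint passes its speed limit or range.

## Robot

A 6-joint arm with a two-finger parallel gripper is mounted at the origin on the work surface. World frame = base frame: x ahead of the robot, y to its left, z up, the work surface at z = 0. Lengths are in mm, angles in rad, forces in N, time in s.
With the tool pointing down it reaches from about 275 to 1000 mm from the base axis. Payload 8.4 kg.
Tool frame: the origin (TCP) lies between the finger pads; the fingertips stand r.nose_length ahead of it and the grasp point (between the pads) lies 8 mm behind it (r.nose_length is the distance from the TCP to the fingertips, in mm); y points along the fingers, x is the direction in which the jaws open and shut, and the axes are right-handed (so a half turn about y gives the same grasp; the last joint's range is limited). The gripper opens to 85 mm and grips with 20 to 120 N. Pads are 22 mm wide; open, the fingers measure 114 mm over their backs; the gripper's body (76 mm by 85 mm) begins 54 mm behind the grasp point. The pads swing forward as they close: fully open they stand 13 mm farther back than shut.
Start: joints at [-1.117, 0.353, 1.633, -0, 1.155, -0.002], TCP at [275.112, -561.196, 242.281] pointing down, gripper open.
Joint ranges: [-2.63, 2.63], [-0.92, 2.1], [0.06, 2.66], [-1.3, 4.44], [0, 2.69], [-3.02, 3.02]. Speed limits (rad/s): [2.22, 2.22, 2.79, 3.14, 3.14, 3.14].

## Interface

Orientations are given as [roll, pitch, yaw] about the fixed x, y, z axes, in that order (R = Rz(yaw) Ry(pitch) Rx(roll)).
In Python, from rig import r, cams, order gives the robot as it stands. The module is installed in compiled form; this text tells all that it offers.
- The arm moves only by the shell command python3 -m crank 'ROWS' [FORCE]. ROWS is JSON, a list of rows, each a list of 7 numbers: the turn, a rotation vector about the tool's x, y, z in degrees, then the shift along the tool's x, y, z in cm, then the opening, from -1 (shut) to 1 (fully open). A call has exactly 10 rows; each row shifts and turns the pose as measured when the row begins, along the tool's axes as they then stand; what a row does not reach is not made up. A row lasts 1/12 s, in which the tool goes at most 41.7 mm and 7.16 degrees, less where a joint would pass 70% of its speed; a pose out of reach is approached as far as the arm can. A call with a gripper value outside its range is refused whole. The fingers move at their own pace and stop on an object; FORCE is the grip in N (left out, the last holds). Time passes only in rows, so rows that do not move let the fingers close, or fill a call up. It gives the time, the measured TCP pose, the force and the opening at its end, in the units of the state.
- r.sense(): the state, without advancing time (a new reading comes with each control period).
- cams.grab_frame(name): name is "scene" or "top" or "wrist"; returns the picture (400x640x3 uint8, blue, green, red); there is no depth.
- cams.camera_info(name): a dict with "intrinsics" (3x3 intrinsics, pixels), "view" (4x4, takes a point from world to camera coordinates); the wrist camera has in their place "hand_eye" (4x4, takes a point from camera to tool coordinates, whose origin is the TCP and whose axes are the tool frame's). Camera axes: x right, y up, looking along -z (the intrinsics and any distortion apply to the point x, -y, -z); pixel columns grow to the right and rows downward; lengths in mm; the calibration is good to about 2 mm. A picture is of the moment at which its call begins: read the wrist's pose just before it. camera_info takes no time and is no camera call.
- order.sign_off(): hands the job in, once; it reports no verdict.
The state is a dict: "clock": time; "qpos": joint angles; "qvel": joint speeds; "joint_efforts": joint torques, N m; "eef_pos": TCP position; "tcp_rot": TCP orientation; "contact_force": force on the tool from outside, world axes, zero at the start; "wrist_torque": the same for the moment, N m; "opening": opening from 0.0 (shut) to 1.0 (fully open).
Only numpy, scipy, OpenCV 4.12 (cv2) and the standard library are available. Lean on these libraries where they do the work, as an engineer would, in place of code of your own. Each camera call takes 0.05 s, during which the arm holds its last target.

## Working session

There is one attempt and no reset: what is moved stays moved. The work goes in short steps, Python scripts to look and compute and a shell command to move; the robot and the scene stay as the last step left them, time stands still between calls to the robot, and variables do not carry over. Pictures are saved under pics/ and viewed, and the job is handed in when it is done.

```bash
mkdir -p pics; ls
python3 - <<'E'
from rig import r,cams,order
import cv2,numpy as np
np.set_printoptions(suppress=True,precision=3)
s=r.sense();print(s, r.nose_length)
for n in("scene","top","wrist"):
    print(n,cams.camera_info(n))
    cv2.imwrite(f"pics/{n}0.png",cams.grab_frame(n))
E
```

```text
pics
{'clock': 0.0, 'qpos': array([-1.117,  0.354,  1.634,  0.   ,  1.155, -0.002]), 'qvel': array([-0.001, -0.001, -0.001,  0.002,  0.003, -0.001]), 'joint_efforts': array([ -0.001, -60.526, -34.206,  -0.   ,   0.009,  -0.   ]), 'eef_pos': array([ 274.9  , -560.769,  241.536]), 'tcp_rot': array([-1.571,  0.001, -1.115]), 'contact_force': array([0.099, 0.27 , 0.25 ]), 'wrist_torque': array([-0.03 , -0.058,  0.034]), 'opening': 1.0026530743857422} 11.0
scene {'intrinsics': array([[464.551,   0.   , 321.153],
       [  0.   , 464.551, 201.525],
       [  0.   ,   0.   ,   1.   ]]), 'view': array([[    0.11 ,     0.994,    -0.009,   -57.377],
       [   -0.736,     0.087,     0.671,   355.776],
       [    0.667,    -0.067,     0.742, -1687.167],
       [    0.   ,     0.   ,     0.   ,     1.   ]])}
top {'intrinsics': array([[450.215,   0.   , 328.68 ],
       [  0.   , 450.215, 201.954],
       [  0.   ,   0.   ,   1.   ]]), 'view': array([[   -0.028,    -1.   ,     0.008,    -0.018],
       [    0.98 ,    -0.026,     0.196,  -534.636],
       [   -0.196,     0.014,     0.981, -1222.417],
       [    0.   ,     0.   ,     0.   ,     1.   ]])}
wrist {'intrinsics': array([[299.219,   0.   , 323.429],
       [  0.   , 299.219, 196.334],
       [  0.   ,   0.   ,   1.   ]]), 'hand_eye': array([[   1.   ,   -0.001,    0.   ,   -0.433],
       [   0.001,    0.291,   -0.957, -131.958],
       [   0.   ,    0.957,    0.291,   74.607],
       [   0.   ,    0.   ,    0.   ,    1.   ]])}
```

View pics/scene0.png

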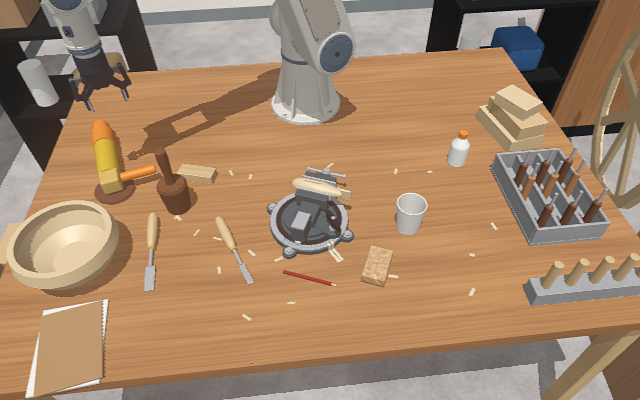

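View pics/top0.png

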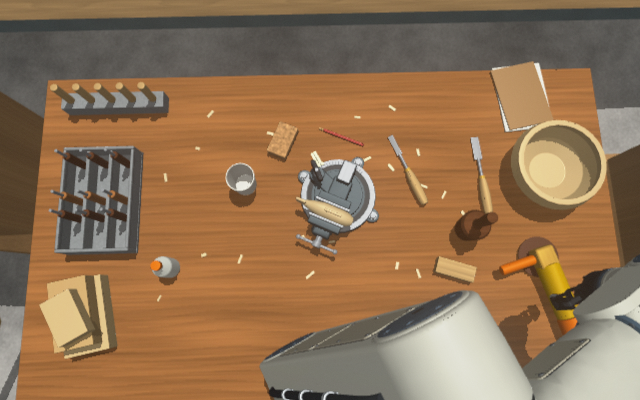

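View pics/wrist0.png

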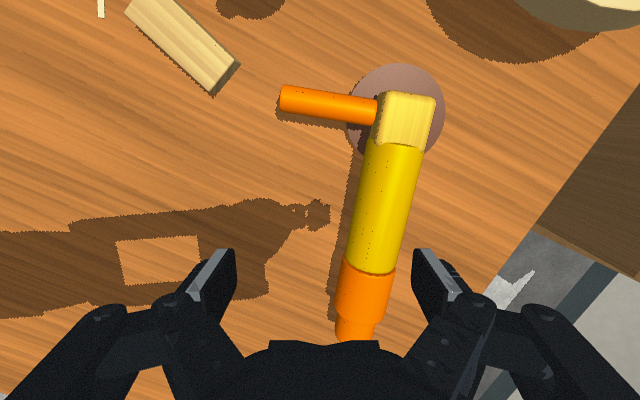

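```bash
cat > h.py <<'E'
from rig import r,cams,order
import cv2,numpy as np
from scipy.spatial.transform import Rotation as Ro
np.set_printoptions(suppress=True,precision=3)
def mats(n,s=None):
    c=cams.camera_info(n);K=np.array(c["intrinsics"])
    if n!="wrist": V=np.array(c["view"])
    else:
        T=np.eye(4);T[:3,:3]=Ro.from_euler('xyz',s["tcp_rot"]).as_matrix();T[:3,3]=s["eef_pos"]
        V=np.linalg.inv(T@np.array(c["hand_eye"]))
    return K,V
def ray(n,uv,z,s=None):
    K,V=mats(n,s);C=np.linalg.inv(V)
    d=np.linalg.inv(K)@[uv[0],uv[1],1];d=C[:3,:3]@[d[0],-d[1],-d[2]];o=C[:3,3]
    return o+d*(z-o[2])/d[2]
def proj(n,p,s=None):
    K,V=mats(n,s);q=V@np.append(p,1);q=K@[q[0],-q[1],-q[2]];return q[:2]/q[2]
def crop(img,x0,y0,x1,y1,k,name):
    cv2.imwrite(name,cv2.resize(img[y0:y1,x0:x1],None,fx=k,fy=k,interpolation=cv2.INTER_CUBIC))
E
python3 - <<'E'
from h import *
t=cv2.imread("pics/top0.png");crop(t,280,140,400,260,5,"pics/topc.png")
t=cv2.imread("pics/scene0.png");crop(t,255,155,365,265,5,"pics/scenec.png")
E
```

```text
(no output)
```

View pics/topc.png

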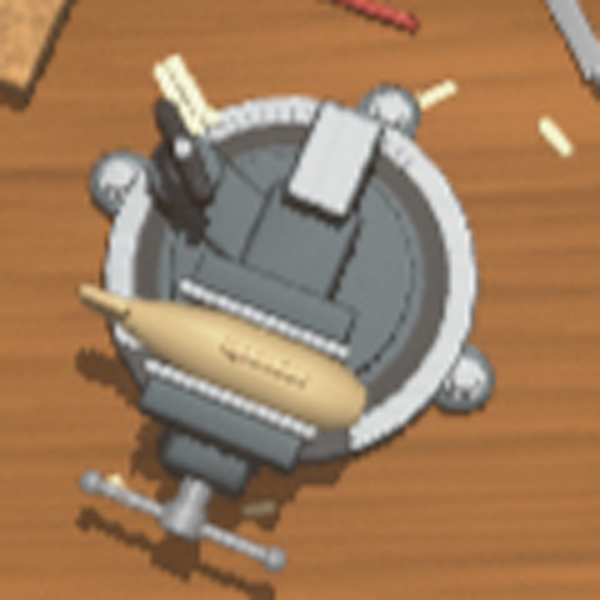

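View pics/scenec.png

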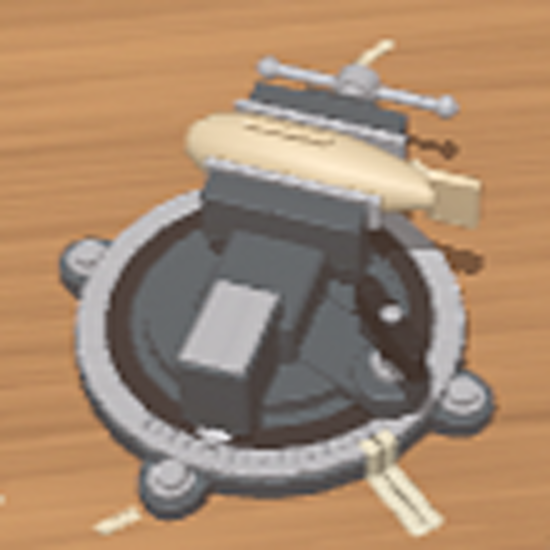

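Run:
```python
from h import *
f=lambda a,b:(280+a/5-.4,140+b/5-.4)
g=lambda a,b:(255+a/5-.4,155+b/5-.4)
print("center top ears",ray("top",f(293,278),22))
for p in [(122,180),(393,108),(465,375)]: print("ear",ray("top",f(*p),22)[:2])
for p in [(88,252),(172,475),(465,393)]: print("earS",ray("scene",g(*p),22)[:2])
print("tail",[ray("top",f(*p),80)[:2] for p in [(325,102),(385,122),(345,217),(288,190)]])
print("tailS",[ray("scene",g(*p),80)[:2] for p in [(216,281),(280,288),(246,370),(181,357)]])
print("knob",[ray("top",f(*p),86)[:2] for p in [(168,108),(203,190)]])
print("knobS",[ray("scene",g(*p),86)[:2] for p in [(365,287),(422,378)]])
print("tape out",ray("top",f(168,62),0),ray("scene",g(425,525),0), "rim",ray("top",f(207,122),22),ray("scene",g(382,450),22))
```

```text
center top ears [559.917 -43.139  22.   ]
ear [621.347  55.361]
ear [ 661.18 -105.57]
ear [ 500.041 -140.667]
earS [ 500.21  -138.019]
earS [ 662.866 -100.268]
earS [626.651  60.777]
tail [array([648.648, -62.379]), array([636.077, -95.813]), array([581.589, -71.241]), array([597.962, -39.865])]
tailS [array([581.326, -68.144]), array([590.222, -34.797]), array([643.628, -57.429]), array([631.118, -90.082])]
knob [array([645.599,  26.22 ]), array([597.644,   7.721])]
knobS [array([599.968,   9.414]), array([664.139,  30.944])]
tape out [699.9   27.26   0.  ] [694.649  30.058   0.   ] rim [655.388   4.616  22.   ] [659.492  11.439  22.   ]
```

```bash
python3 -m crank '[[0,0,0,0,-4,0,1],[0,0,0,0,-3.5,0,1],[0,0,0,-2.2,0,3.3,1],[0,0,0,-2.2,0,3.3,1],[0,0,0,-2.2,0,3.3,1],[0,0,0,-2.2,0,3.3,1],[0,0,0,-2.2,0,3.3,1],[0,0,0,-2.2,0,3.3,1],[0,0,0,-2.2,0,3.3,1],[0,0,0,-2.2,0,3.3,1]]' 40
```

```text
clock: 0.98
eef_pos: [436.0, -281.6, 317.8]
tcp_rot: [-1.572, 0.003, -1.126]
contact_force: [1.8, -0.9, 0.7]
opening: 1.001
```

```bash
python3 -m crank '[[0,0,0,-2.2,0,3.5,1],[0,0,0,-2.2,0,3.5,1],[0,0,0,-2.2,0,3.5,1],[0,0,0,-2.2,0,3.5,1],[0,0,0,-2.2,0,3.5,1],[0,0,0,-2.2,0,3.5,1],[0,0,0,-2.2,0,3.5,1],[0,0,0,-2.2,0,3.5,1],[0,0,0,0,0,0,1],[0,0,0,0,0,0,1]]'
python3 - <<'E'
from h import *
s=r.sense();im=cams.grab_frame("wrist");cv2.imwrite("pics/w1.png",im);print(s["eef_pos"],s["tcp_rot"])
import pickle;pickle.dump(s,open("s1.pkl","wb"))
cv2.imwrite("pics/top1.png",cams.grab_frame("top"))
E
```

```text
clock: 1.82
eef_pos: [613.7, 10.2, 316.6]
tcp_rot: [-1.571, 0.005, -1.12]
contact_force: [0.3, -0.1, -1.6]
opening: 1.0
[613.725  10.183 316.616] [-1.571  0.005 -1.12 ]
```

View pics/w1.png

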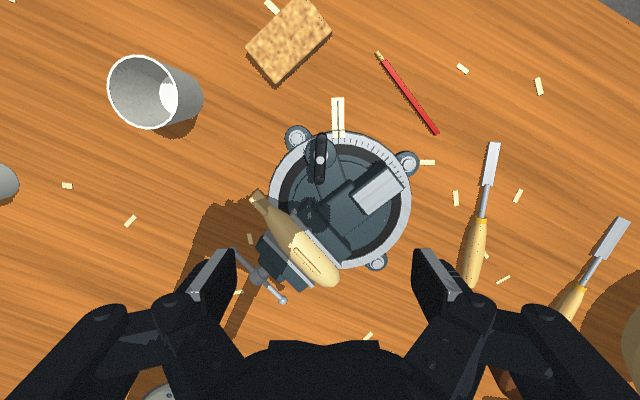

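Run:
```python
from h import *
t=cv2.imread("pics/w1.png");crop(t,260,85,420,205,5,"pics/w1c.png")
```

```text
(no output)
```

View pics/w1c.png

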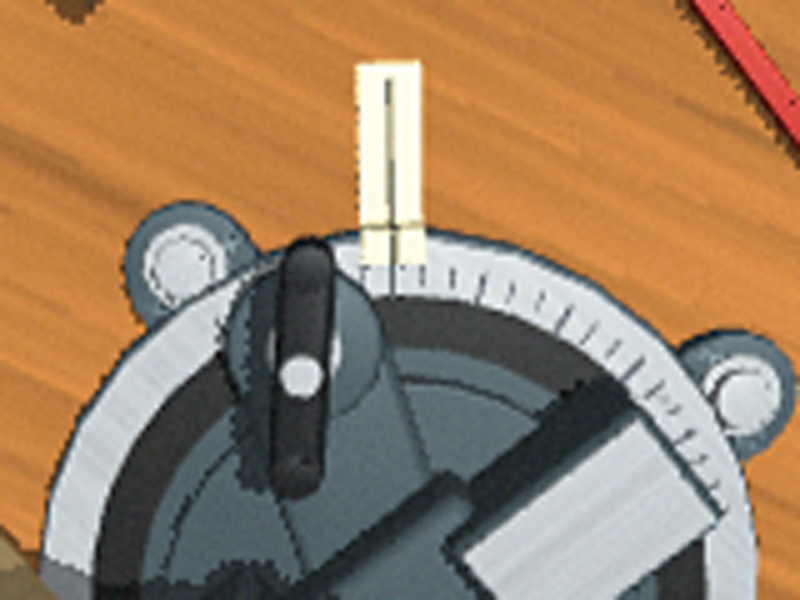

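Run:
```python
from h import *
import pickle;s=pickle.load(open("s1.pkl","rb"))
f=lambda a,b:(260+a/5-.4,85+b/5-.4)
w=lambda p,z:ray("wrist",p,z,s)[:2]
e=[w(p,22) for p in [f(183,265),f(740,393),(376,262)]]
print("ears",e); c=(e[0]+e[2])/2;print("c",c, [np.hypot(*(x-c)) for x in e])
t=[w(f(*p),80) for p in [(638,412),(720,520),(455,555)]];print("tail",t, np.degrees(np.arctan2(*(t[0]-t[2])[::-1])),np.degrees(np.arctan2(*(t[0]-t[1])[::-1]))-90, [np.linalg.norm(t[0]-t[i]) for i in(1,2)])
b=[w(f(*p),86) for p in [(310,245),(298,492),(301,377)]];print("bar",b,(b[0]+b[1])/2,np.linalg.norm(b[0]-b[1]),np.degrees(np.arctan2(*(b[0]-b[1])[::-1])))
l=[w(f(388,80),0.5),w(f(392,230),22.6),w(f(393,262),22.6)];print("line",l,np.degrees(np.arctan2(*(l[0]-l[2])[::-1])))
for x in l: print(np.hypot(*(x-c)),np.degrees(np.arctan2(*(x-c)[::-1])))
tc=(t[1]+t[2])/2
# rim fit from wrist image light-grey ring outer?
```

```text
ears [array([624.077,  60.101]), array([661.017, -99.2  ]), array([ 501.311, -135.184])]
c [562.694 -37.541] [np.float64(115.334203691632), np.float64(116.0572002768059), np.float64(115.33420369163203)]
tail [array([648.468, -59.501]), array([633.198, -92.051]), array([595.336, -35.589])] -24.22935794911574 -25.13253287687924 [np.float64(35.95437092368735), np.float64(58.26510193194556)]
bar [array([650.114,  32.181]), array([594.171,   8.513]), array([620.617,  20.387])] [622.143  20.347] 60.743453852826164 22.932215103014414
line [array([694.189,  29.828]), array([658.402,  11.586]), array([650.663,   7.384])] 27.277414050109485
147.74825741575597 27.127430585296686
107.58065628743431 27.171684359771543
98.77650881309299 27.053070963388542
```

```bash
python3 -m crank '[[0,2.9,0,-0.58,2,1.23,0],[0,0,0,0,3.8,0,0],[0,0,0,0,3.8,0,0],[0,0,0,0,3.8,0,0],[0,0,0,0,3.8,0,0],[0,0,0,0,3,0,0],[0,0,0,0,1,0,0],[0,0,0,0,0,0,0],[0,0,0,0,0,0,0],[0,0,0,0,0,0,0]]'
python3 - <<'E'
from h import *
s=r.sense();im=cams.grab_frame("wrist");cv2.imwrite("pics/w2.png",im);print(s["eef_pos"],s["tcp_rot"],s["contact_force"])
E
```

```text
clock: 2.75
eef_pos: [621.4, 8.0, 104.1]
tcp_rot: [-1.564, -0.0, -1.188]
contact_force: [0.6, -0.0, 0.2]
opening: 0.502
[621.366   7.985 104.134] [-1.564 -0.    -1.188] [ 0.645 -0.046  0.178]
```

View pics/w2.png

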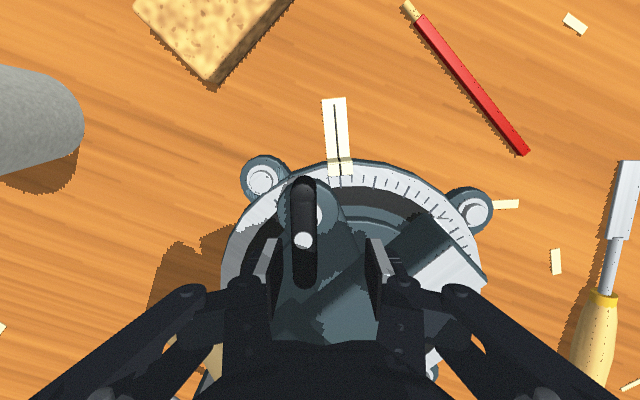

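```bash
python3 -m crank '[[0,-1,0,-0.7,0,0.35,0],[0,0,0,-0.5,0,0.25,0],[0,0,0,0,0,0,0],[0,0,0,0,0,0,0],[0,0,0,0,0,0,0],[0,0,0,0,0,0,0],[0,0,0,0,0,0,0],[0,0,0,0,0,0,0],[0,0,0,0,0,0,0],[0,0,0,0,0,0,0]]'
```

```text
clock: 3.63
eef_pos: [627.2, 23.6, 112.1]
tcp_rot: [-1.552, -0.005, -1.168]
contact_force: [0.8, 0.9, -0.8]
opening: 0.498
```

```bash
python3 - <<'E'
from h import *
for i in range(3): s=r.sense();print(s["eef_pos"],s["tcp_rot"],s["qvel"])
E
python3 -m crank '[[-1.1,-0.3,0,0,0.8,0,0],[0,0,0,0,0,0,0],[0,0,0,0,0,0,0],[0,0,0,0,0,0,0],[0,0,0,0,0,0,0],[0,0,0,0,0,0,0],[0,0,0,0,0,0,0],[0,0,0,0,0,0,0],[0,0,0,0,0,0,0],[0,0,0,0,0,0,0]]'
```

```text
[627.213  23.622 112.097] [-1.552 -0.005 -1.168] [-0.002  0.001  0.     0.    -0.001 -0.   ]
[627.213  23.622 112.097] [-1.552 -0.005 -1.168] [-0.002  0.001  0.     0.    -0.001 -0.   ]
[627.213  23.622 112.097] [-1.552 -0.005 -1.168] [-0.002  0.001  0.     0.    -0.001 -0.   ]
clock: 4.47
eef_pos: [627.1, 23.3, 102.5]
tcp_rot: [-1.575, -0.005, -1.163]
contact_force: [-0.0, 0.1, -0.8]
opening: 0.495
```

```bash
python3 -m crank '[[0,0,0,0.04,0,-0.5,0],[0,0,0,0,0.8,0,0],[0,0,0,0,0.8,0,0],[0,0,0,0,0.8,0,0],[0,0,0,0,0.6,0,0],[0,0,0,0,0.3,0,0],[0,0,0,0,0,0,0],[0,0,0,0,0,0,0],[0,0,0,0,0,0,0],[0,0,0,0,0,0,0]]'
python3 - <<'E'
from h import *
s=r.sense();im=cams.grab_frame("wrist");cv2.imwrite("pics/w3.png",im);print(s["eef_pos"],s["tcp_rot"],s["contact_force"],s["wrist_torque"])
E
```

```text
clock: 5.3
eef_pos: [621.2, 20.4, 64.7]
tcp_rot: [-1.576, -0.004, -1.163]
contact_force: [-0.1, 0.3, -0.0]
opening: 0.496
[621.2    20.398  64.691] [-1.576 -0.004 -1.163] [-0.084  0.335 -0.047] [-0.019 -0.052 -0.037]
```

View pics/w3.png

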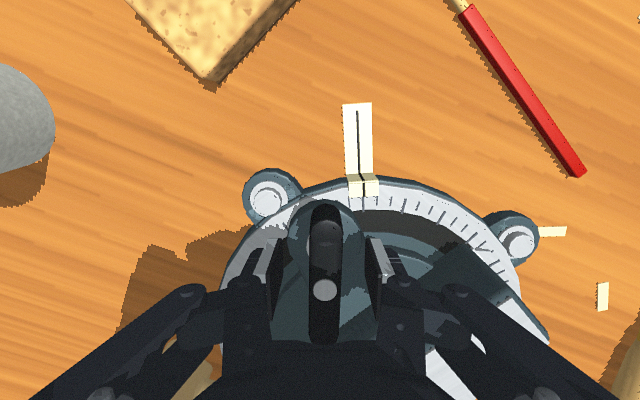

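```bash
python3 -m crank '[[0,0,0,0,-0.2,0,-1],[0,0,0,0,0,0,-1],[0,0,0,0,0,0,-1],[0,0,0,0,0,0,-1],[0,0,0,0,0,0,-1],[0,0,0,0,0,0,-1],[0,0,0,0,0,0,-1],[0,0,0,0,0,0,-1],[0,0,0,0,0,0,-1],[0,0,0,0,0,0,-1]]' 40
python3 - <<'E'
from h import *
s=r.sense();print(s["eef_pos"],s["tcp_rot"],s["contact_force"],s["wrist_torque"])
E
```

```text
clock: 6.18
eef_pos: [621.8, 20.2, 67.7]
tcp_rot: [-1.575, -0.005, -1.162]
contact_force: [-0.1, -0.2, -1.3]
opening: 0.158
[621.769  20.23   67.674] [-1.575 -0.005 -1.162] [-0.053 -0.177 -1.288] [-0.022 -0.051  0.075]
```

```bash
python3 -m crank '[[0,-3,0,0,-0.01,0,-1],[0,-3,0,0,-0.01,0,-1],[0,-4,0,0,-0.02,0,-1],[0,-4,0,0,-0.02,0,-1],[0,-4,0,0,-0.02,0,-1],[0,-4,0,0,-0.02,0,-1],[0,-4,0,0,-0.02,0,-1],[0,-4,0,0,-0.02,0,-1],[0,0,0,0,0,0,-1],[0,0,0,0,0,0,-1]]'
python3 - <<'E'
from h import *
s=r.sense();print(s["eef_pos"],s["tcp_rot"],np.degrees(s["tcp_rot"][2]),s["contact_force"],s["wrist_torque"])
E
```

```text
clock: 7.02
eef_pos: [621.5, 20.6, 68.6]
tcp_rot: [-1.576, -0.0, -0.62]
contact_force: [0.4, -0.5, -1.7]
opening: 0.158
[621.511  20.606  68.649] [-1.576 -0.    -0.62 ] -35.49659921072454 [ 0.435 -0.467 -1.743] [-0.011 -0.076  0.004]
```

```bash
python3 -m crank '[[0,-5,0,0,-0.03,0,-1],[0,-5,0,0,-0.03,0,-1],[0,-5,0,0,-0.03,0,-1],[0,-5,0,0,-0.03,0,-1],[0,-5,0,0,-0.03,0,-1],[0,-5,0,0,-0.03,0,-1],[0,-5,0,0,-0.03,0,-1],[0,-4,0,0,-0.02,0,-1],[0,0,0,0,0,0,-1],[0,0,0,0,0,0,-1]]'
python3 - <<'E'
from h import *
s=r.sense();print(s["eef_pos"],s["tcp_rot"],np.degrees(s["tcp_rot"][2]),s["contact_force"],s["wrist_torque"])
E
```

```text
clock: 7.85
eef_pos: [621.0, 20.8, 70.4]
tcp_rot: [-1.574, 0.004, 0.065]
contact_force: [0.1, -0.8, -0.6]
opening: 0.155
[621.004  20.801  70.389] [-1.574  0.004  0.065] 3.741648698825265 [ 0.063 -0.77  -0.622] [ 0.    -0.11   0.102]
```

```bash
python3 -m crank '[[0,-2,0,0,-0.01,0,-1],[0,-2,0,0,-0.01,0,-1],[0,0,0,0,0,0,-1],[0,0,0,0,0,0,0],[0,0,0,0,0,0,0],[0,0,0,0,0,0,0],[0,0,0,0,-3,0,0],[0,0,0,0,-4,0,0.4],[0,0,0,0,-3,0,0.4],[0,0,0,0,0,0,0.4]]'
python3 - <<'E'
from h import *
s=r.sense();print(s["eef_pos"],s["tcp_rot"],np.degrees(s["tcp_rot"][2]),s["contact_force"],s["wrist_torque"])
im=cams.grab_frame("wrist");cv2.imwrite("pics/w4.png",im)
E
```

```text
clock: 8.68
eef_pos: [619.8, 21.3, 172.1]
tcp_rot: [-1.573, 0.01, 0.113]
contact_force: [1.2, -0.6, 0.2]
opening: 0.698
[619.801  21.301 172.14 ] [-1.573  0.01   0.113] 6.469456888543512 [ 1.212 -0.574  0.22 ] [-0.046 -0.021  0.025]
```

View pics/w4.png

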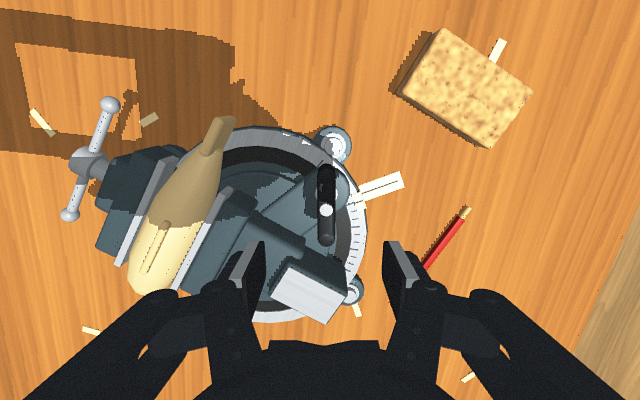

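```bash
python3 -m crank '[[0,0,0,-0.5,0,-4,0.3],[0,0,0,-0.5,0,-3.8,0.3],[0,7,0,0,0,0,0.3],[0,7,0,0,0,0,0.3],[0,7,0,0,0,0,0.3],[0,7,0,0,0,0,0.3],[0,7,0,0,0,0,0.3],[0,7,0,0,0,0,0.3],[0,7,0,0,0,0,0.3],[0,7,0,0,0,0,0.3]]';python3 -m crank '[[0,7,0,0,0,0,0.3],[0,7,0,0,0,0,0.3],[0,7,0,0,0,0,0.3],[0,7,0,0,0,0,0.3],[0,7,0,0,0,0,0.3],[0,7,0,0,0,0,0.3],[0,7,0,0,0,0,0.3],[0,7,0,0,0,0,0.3],[0,7,0,0,0,0,0.3],[0,0,0,0,0,0,0.3]]'
```

```text
clock: 9.57
eef_pos: [613.4, -60.4, 161.3]
tcp_rot: [-1.588, 0.01, -0.88]
contact_force: [-0.5, 0.2, 0.1]
opening: 0.649
clock: 10.4
eef_pos: [606.4, -59.6, 148.2]
tcp_rot: [-1.603, -0.017, -2.011]
contact_force: [0.2, -0.4, -0.3]
opening: 0.651
```

```bash
python3 -m crank '[[1.8,-0.6,1,-0.18,0,1.3,0.3],[0,0,0,0,0,0,0.3],[0,0,0,0,0,0,0.3],[0,0,0,0,1,0,0.3],[0,0,0,0,1,0,0.3],[0,0,0,0,0.5,0,0.3],[0,0,0,0,0.5,0,0.3],[0,0,0,0,0,0,0.3],[0,0,0,0,0,0,0.3],[0,0,0,0,0,0,0.3]]'
python3 - <<'E'
from h import *
s=r.sense();print(s["eef_pos"],s["tcp_rot"],np.degrees(s["tcp_rot"][2]),s["contact_force"],s["wrist_torque"])
im=cams.grab_frame("wrist");cv2.imwrite("pics/w5.png",im)
import pickle;pickle.dump(s,open("s5.pkl","wb"))
E
```

```text
clock: 11.23
eef_pos: [614.4, -62.5, 109.3]
tcp_rot: [-1.581, -0.003, -1.988]
contact_force: [0.2, 0.4, 0.7]
opening: 0.652
[614.413 -62.455 109.329] [-1.581 -0.003 -1.988] -113.88374866921738 [0.182 0.359 0.723] [0.056 0.004 0.004]
```

View pics/w5.png

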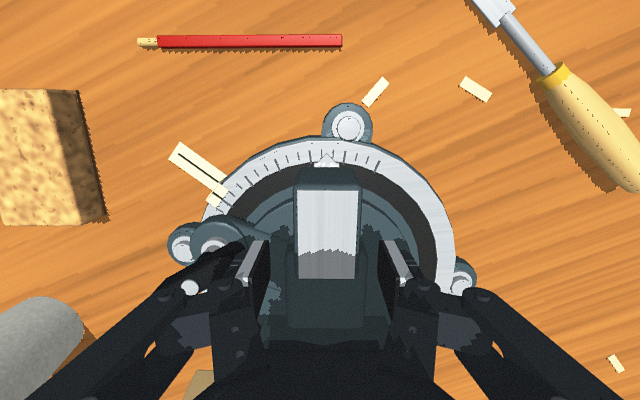

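```bash
python3 -m crank '[[0.6,0.5,0,-0.05,0,0.8,0.15],[0,0,0,0,0,0.7,0.15],[0,0,0,0,0,0,0.15],[0,0,0,0,1,0,0.15],[0,0,0,0,1,0,0.15],[0,0,0,0,1,0,0.15],[0,0,0,0,1,0,0.15],[0,0,0,0,0,0,0.15],[0,0,0,0,0,0,0.15],[0,0,0,0,0,0,0.15]]'
python3 - <<'E'
from h import *
s=r.sense();print(s["eef_pos"],s["tcp_rot"],np.degrees(s["tcp_rot"][2]),s["contact_force"],s["wrist_torque"])
im=cams.grab_frame("wrist");cv2.imwrite("pics/w6.png",im)
E
```

```text
clock: 12.12
eef_pos: [630.1, -69.0, 64.9]
tcp_rot: [-1.569, -0.002, -1.997]
contact_force: [-0.9, 0.5, 0.8]
opening: 0.575
[630.135 -69.027  64.878] [-1.569 -0.002 -1.997] -114.43995357217527 [-0.852  0.529  0.826] [ 0.025  0.037 -0.01 ]
```

View pics/w6.png

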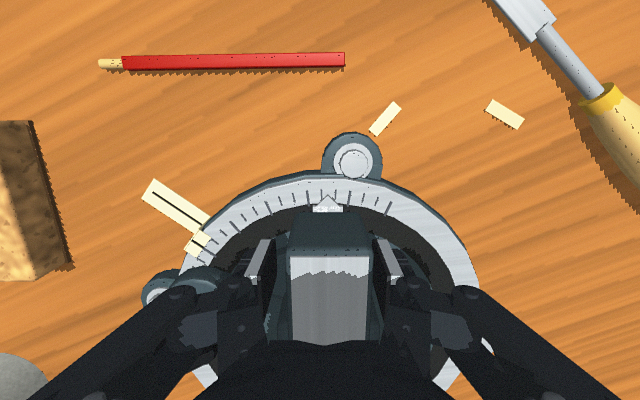

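```bash
python3 -m crank '[[0,0,0,0,0,0,-1],[0,0,0,0,0,0,-1],[0,0,0,0,0,0,-1],[0,0,0,0,0,0,-1],[0,0,0,0,0,0,-1],[0,0,0,0,0,0,-1],[0,0,0,0,0,0,-1],[0,0,0,0,0,0,-1],[0,0,0,0,0,0,-1],[0,0,0,0,0,0,-1]]' 60
python3 - <<'E'
from h import *
s=r.sense();print(s["eef_pos"],s["tcp_rot"],np.degrees(s["tcp_rot"][2]),s["contact_force"],s["wrist_torque"])
E
```

```text
clock: 13.0
eef_pos: [630.2, -70.2, 66.0]
tcp_rot: [-1.568, -0.005, -1.994]
contact_force: [1.4, -0.4, -3.8]
opening: 0.458
[630.179 -70.205  65.965] [-1.568 -0.005 -1.994] -114.26694867658837 [ 1.449 -0.448 -3.793] [-0.074 -0.041  0.269]
```

```bash
python3 -m crank '[[0,-2,0,-0.26,0,-0.01,-1],[0,-3,0,-0.39,0,-0.01,-1],[0,-3,0,-0.39,0,-0.02,-1],[0,-3,0,-0.39,0,-0.02,-1],[0,-3,0,-0.39,0,-0.02,-1],[0,-3,0,-0.39,0,-0.02,-1],[0,-3,0,-0.39,0,-0.02,-1],[0,-3,0,-0.39,0,-0.02,-1],[0,0,0,0,0,0,-1],[0,0,0,0,0,0,-1]]'
python3 - <<'E'
from h import *
s=r.sense();print(s["eef_pos"],s["tcp_rot"],np.degrees(s["tcp_rot"][2]),s["contact_force"],s["wrist_torque"])
d=s["eef_pos"][:2]-[562.7,-37.8];print(np.hypot(*d),np.degrees(np.arctan2(d[1],d[0])))
E
```

```text
clock: 13.83
eef_pos: [636.4, -40.6, 66.0]
tcp_rot: [-1.57, -0.002, -1.593]
contact_force: [0.7, -3.0, -4.3]
opening: 0.452
[636.425 -40.578  65.982] [-1.57  -0.002 -1.593] -91.2492849546846 [ 0.679 -2.968 -4.333] [-0.904 -0.084  0.472]
73.77769912595181 -2.158035305864419
```

```bash
python3 -m crank '[[0,-3,0,-0.38,0,-0.01,-1],[0,-3,0,-0.39,0,-0.02,-1],[0,-3,0,-0.39,0,-0.02,-1],[0,-3,0,-0.39,0,-0.02,-1],[0,-3,0,-0.39,0,-0.02,-1],[0,-3,0,-0.39,0,-0.02,-1],[0,-3,0,-0.39,0,-0.02,-1],[0,-3,0,-0.39,0,-0.02,-1],[0,-2.5,0,-0.3,0,-0.02,-1],[0,0,0,0,0,0,-1]]'
python3 - <<'E'
from h import *
s=r.sense();print(s["eef_pos"],s["tcp_rot"],np.degrees(s["tcp_rot"][2]),s["contact_force"],s["wrist_torque"])
d=s["eef_pos"][:2]-[562.7,-37.8];print(np.hypot(*d),np.degrees(np.arctan2(d[1],d[0])))
im=cams.grab_frame("wrist");cv2.imwrite("pics/w7.png",im);crop(im,250,100,410,220,5,"pics/w7c.png")
import pickle;pickle.dump(s,open("s7.pkl","wb"))
E
```

```text
clock: 14.67
eef_pos: [629.2, -7.9, 66.0]
tcp_rot: [-1.567, 0.0, -1.145]
contact_force: [-0.3, 4.8, -3.9]
opening: 0.458
[629.184  -7.894  65.959] [-1.567  0.    -1.145] -65.61350435850737 [-0.334  4.821 -3.932] [-0.251 -0.202  0.467]
72.90060008189849 24.219634218439143
```

View pics/w7c.png

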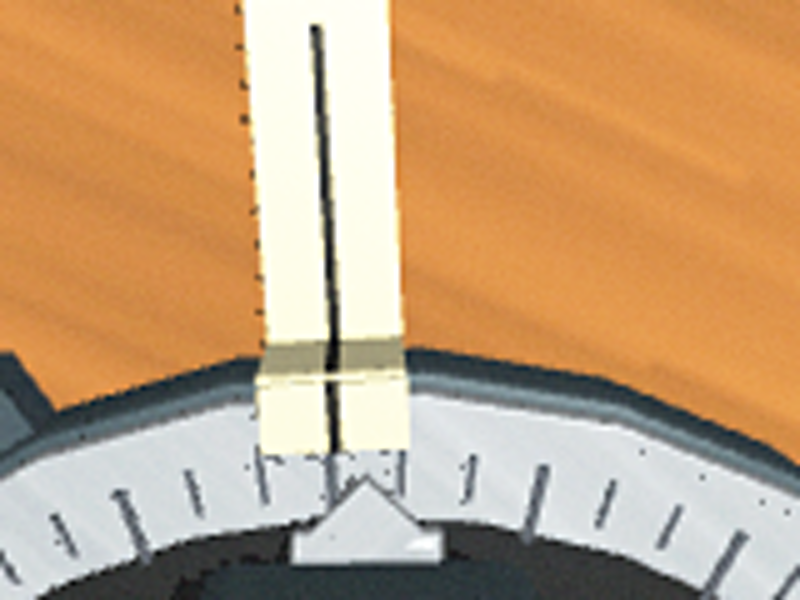

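```bash
cat > m.py <<'E'
from h import *
import pickle
def meas(pk,off,k,tip,l1,l2):
    s=pickle.load(open(pk,"rb"));f=lambda p:(off[0]+p[0]/k-.4,off[1]+p[1]/k-.4)
    c=np.array([562.7,-37.8])
    for n,p,z in(("tip",tip,26.5),("inner",l1,22.6),("outer",l2,0.5)):
        q=ray("wrist",f(p),z,s)[:2];d=q-c;print(n,q,np.hypot(*d),np.degrees(np.arctan2(d[1],d[0])))
E
python3 -c "
from m import *
meas('s7.pkl',(250,100),5,(369,480),(335,448),(316,28))"
```

```text
tip [649.943   2.103] 95.93495537191309 24.57807810100109
inner [650.874   7.07 ] 98.93406060091786 26.970906124196514
outer [694.402  29.654] 147.9709212097841 27.120054754634296
```

```bash
python3 -m crank '[[0,-1.2,0,-0.16,0,0,-1],[0,-1.3,0,-0.17,0,-0.01,-1],[0,0,0,0,0,0,-1],[0,0,0,0,0,0,-1],[0,0,0,0,0,0,-1],[0,0,0,0,0,0,-1],[0,0,0,0,0,0,-1],[0,0,0,0,0,0,-1],[0,0,0,0,0,0,-1],[0,0,0,0,0,0,-1]]'
python3 - <<'E'
from h import *
s=r.sense();print(s["eef_pos"],s["tcp_rot"],np.degrees(s["tcp_rot"][2]),s["contact_force"],s["wrist_torque"])
im=cams.grab_frame("wrist");cv2.imwrite("pics/w8.png",im);crop(im,250,100,410,220,5,"pics/w8c.png")
import pickle;pickle.dump(s,open("s8.pkl","wb"))
E
```

```text
clock: 15.55
eef_pos: [628.0, -5.5, 66.0]
tcp_rot: [-1.567, -0.001, -1.107]
contact_force: [0.3, 3.8, -2.9]
opening: 0.454
[628.014  -5.473  65.958] [-1.567 -0.001 -1.107] -63.40296480149566 [ 0.317  3.789 -2.897] [-0.413 -0.273 -0.107]
```

View pics/w8c.png

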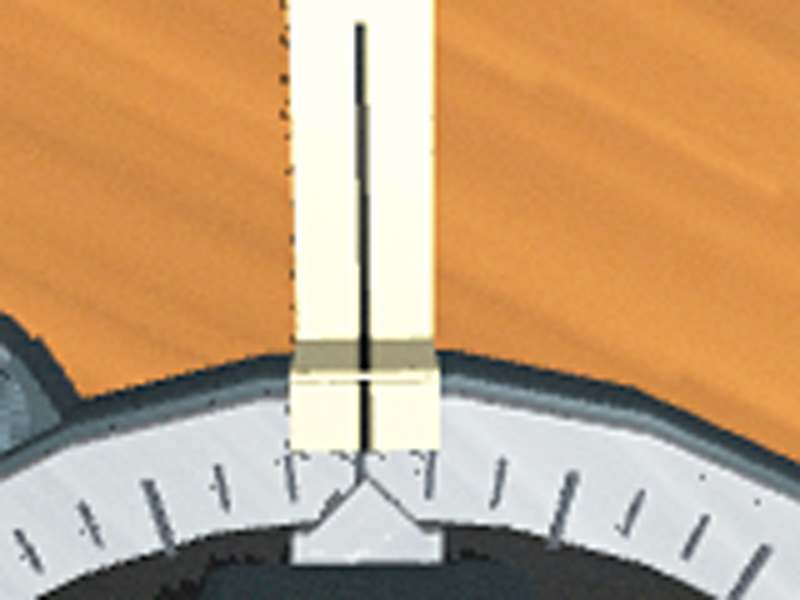

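```bash
python3 -m crank '[[0,-0.3,0,-0.03,0,0,-1],[0,0,0,0,0,0,-1],[0,0,0,0,0,0,-1],[0,0,0,0,0,0,0.15],[0,0,0,0,0,0,0.15],[0,0,0,0,0,0,0.15],[0,0,0,0,-2,0,0.15],[0,0,0,0,-4,0,0.15],[0,0,0,0,-3,0,0.15],[0,0,0,0,0,0,0.15]]'
python3 - <<'E'
from h import *
s=r.sense();print(s["eef_pos"],s["tcp_rot"],np.degrees(s["tcp_rot"][2]),s["contact_force"],s["wrist_torque"])
im=cams.grab_frame("wrist");cv2.imwrite("pics/w9.png",im);crop(im,200,100,360,220,5,"pics/w9c.png")
import pickle;pickle.dump(s,open("s9.pkl","wb"))
E
```

```text
clock: 16.43
eef_pos: [627.3, -6.4, 158.9]
tcp_rot: [-1.57, 0.0, -1.101]
contact_force: [0.8, 1.1, -0.5]
opening: 0.578
[627.277  -6.427 158.875] [-1.57   0.    -1.101] -63.08957151999317 [ 0.828  1.097 -0.475] [ 0.033 -0.029  0.026]
```

View pics/w9.png

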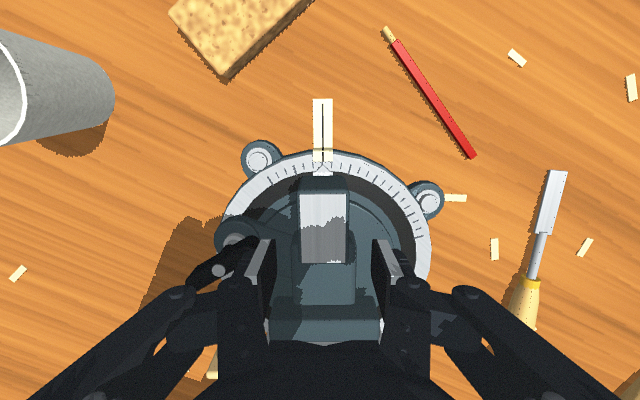

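View pics/w9c.png

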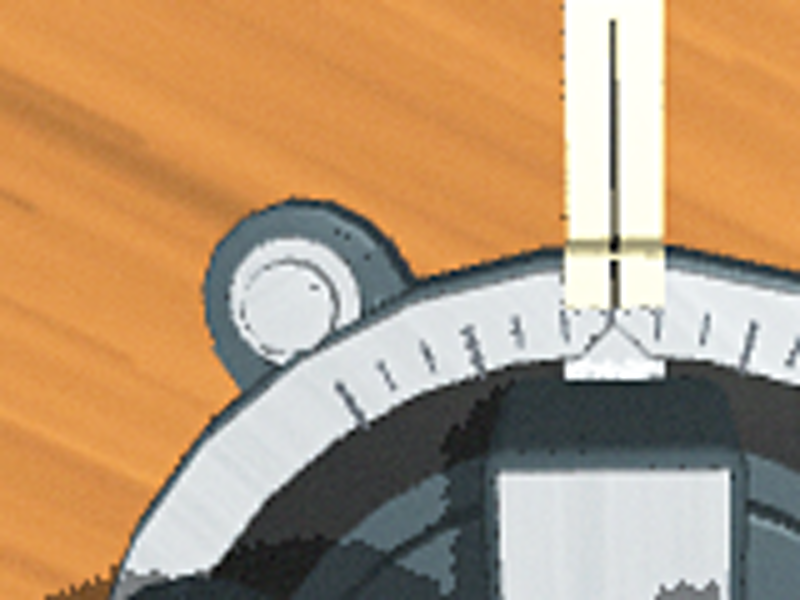

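```bash
python3 -m crank '[[0,0,0,-2.7,-1,-1.4,0],[0,0,0,-2.7,-1,-1.4,0],[0,0,0,-2.6,0,-1.4,0],[0,-7,0,0,0,0,0],[0,-7,0,0,0,0,0],[0,-7,0,0,0,0,0],[0,-7,0,0,0,0,0],[0,-7,0,0,0,0,0],[0,-7,0,0,0,0,0],[0,-7,0,0,0,0,0]]';python3 -m crank '[[0,-7,0,0,0,0,0],[0,-7,0,0,0,0,0],[0,-7,0,0,0,0,0],[0,-7,0,0,0,0,0],[0,-7,0,0,0,0,0],[0,-7,0,0,0,0,0],[0,-7,0,0,0,0,0],[0,-7,0,0,0,0,0],[0,-7,0,0,0,0,0],[0,0,0,0,0,0,0]]'
python3 - <<'E'
from h import *
s=r.sense();print(s["eef_pos"],s["tcp_rot"],np.degrees(s["tcp_rot"][2]),s["contact_force"],s["wrist_torque"])
im=cams.grab_frame("wrist");cv2.imwrite("pics/w10.png",im)
import pickle;pickle.dump(s,open("s10.pkl","wb"))
E
```

```text
clock: 17.32
eef_pos: [546.3, 47.1, 171.7]
tcp_rot: [-1.572, 0.005, -0.231]
contact_force: [0.1, -0.2, -0.2]
opening: 0.499
clock: 18.15
eef_pos: [541.8, 45.9, 162.9]
tcp_rot: [-1.56, 0.011, 0.9]
contact_force: [1.0, -0.3, 0.7]
opening: 0.502
[541.846  45.932 162.864] [-1.56   0.011  0.9  ] 51.53998759600589 [ 1.006 -0.299  0.728] [-0.027  0.044 -0.016]
```

View pics/w10.png

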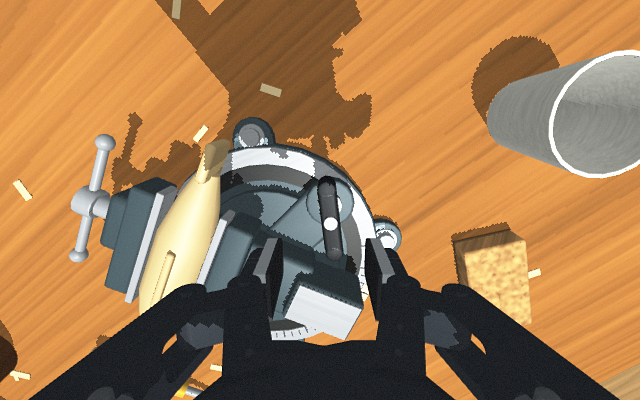

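Run:
```python
from h import *
import pickle;s=pickle.load(open("s10.pkl","rb"))
t=cv2.imread("pics/w10.png");crop(t,280,160,400,270,5,"pics/w10c.png")
w=lambda p,z:ray("wrist",p,z,s)[:2]
b=[w(p,89) for p in [(327,181),(334.5,258),(331,224)]];print(b,(b[0]+b[1])/2,np.linalg.norm(b[0]-b[1]),np.degrees(np.arctan2(*(b[0]-b[1])[::-1])))
```

```text
[array([524.577,  62.681]), array([575.606,  29.766]), array([552.021,  44.814])] [550.091  46.223] 60.72385415981538 147.17635265088998
```

View pics/w10c.png

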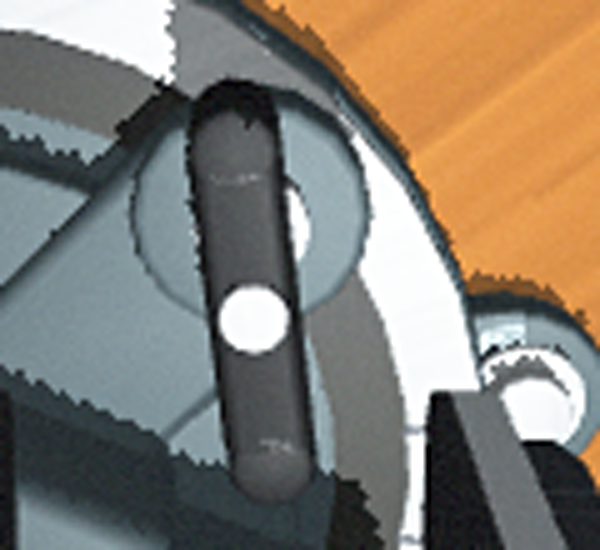

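```bash
python3 -m crank '[[-0.6,0,-0.6,0.65,0,-0.8,-0.2],[0,-6,0,0,0,0,-0.2],[0,0,0,0,0,0,-0.2],[0,0,0,0,2,0,-0.2],[0,0,0,0,2,0,-0.2],[0,0,0,0,1,0,-0.2],[0,0,0,0,0.5,0,-0.2],[0,0,0,0,0,0,-0.2],[0,0,0,0,0,0,-0.2],[0,0,0,0,0,0,-0.2]]'
python3 - <<'E'
from h import *
s=r.sense();print(s["eef_pos"],s["tcp_rot"],np.degrees(s["tcp_rot"][2]),s["contact_force"],s["wrist_torque"])
im=cams.grab_frame("wrist");cv2.imwrite("pics/w11.png",im)
import pickle;pickle.dump(s,open("s11.pkl","wb"))
E
```

```text
clock: 19.03
eef_pos: [557.1, 45.8, 105.6]
tcp_rot: [-1.576, -0.004, 0.962]
contact_force: [-0.1, 0.8, -0.3]
opening: 0.399
[557.063  45.835 105.622] [-1.576 -0.004  0.962] 55.14711788766541 [-0.119  0.769 -0.265] [-0.027 -0.014 -0.   ]
```

View pics/w11.png

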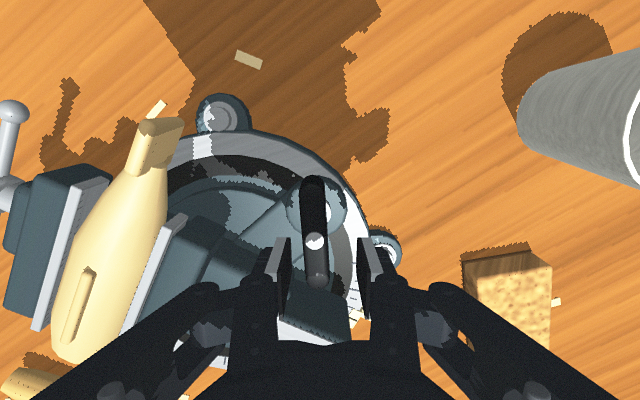

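```bash
python3 -m crank '[[0,-2.3,0,-0.26,0,0.4,-0.2],[0,0,0,0,0,0,-0.2],[0,0,0,0,0.8,0,-0.2],[0,0,0,0,0.8,0,-0.2],[0,0,0,0,0.8,0,-0.2],[0,0,0,0,0.8,0,-0.2],[0,0,0,0,0.2,0,-0.2],[0,0,0,0,0,0,-0.2],[0,0,0,0,0,0,-0.2],[0,0,0,0,0,0,-0.2]]'
python3 - <<'E'
from h import *
s=r.sense();print(s["eef_pos"],s["tcp_rot"],np.degrees(s["tcp_rot"][2]),s["contact_force"],s["wrist_torque"])
im=cams.grab_frame("wrist");cv2.imwrite("pics/w12.png",im);crop(im,240,130,400,250,5,"pics/w12c.png")
E
```

```text
clock: 19.92
eef_pos: [555.0, 46.2, 70.1]
tcp_rot: [-1.58, -0.006, 0.998]
contact_force: [0.6, -0.5, 0.3]
opening: 0.401
[554.959  46.153  70.059] [-1.58  -0.006  0.998] 57.19632189760979 [ 0.578 -0.513  0.286] [0.004 0.043 0.027]
```

View pics/w12.png

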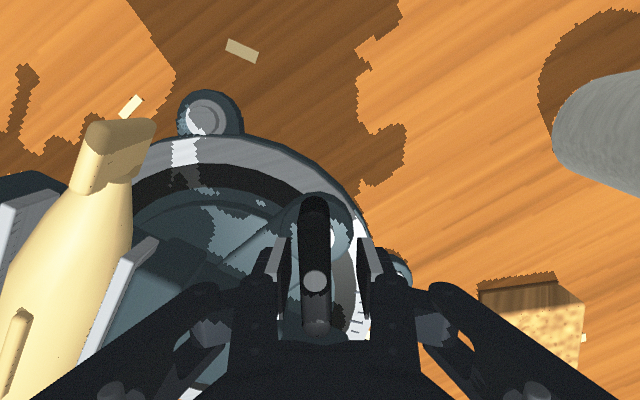

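```bash
python3 -m crank '[[0.5,0,0.3,-0.28,0,0.25,-0.2],[0,0,0,0,0,0,-0.2],[0,0,0,0,0,0,-0.2],[0,0,0,0,0,0,-0.2],[0,0,0,0,0,0,-0.2],[0,0,0,0,0,0,-0.2],[0,0,0,0,0,0,-0.2],[0,0,0,0,0,0,-0.2],[0,0,0,0,0,0,-0.2],[0,0,0,0,0,0,-0.2]]'
python3 - <<'E'
from h import *
s=r.sense();print(s["eef_pos"],s["tcp_rot"],np.degrees(s["tcp_rot"][2]),s["contact_force"],s["wrist_torque"])
im=cams.grab_frame("wrist");cv2.imwrite("pics/w13.png",im);crop(im,240,180,400,300,5,"pics/w13c.png")
E
```

```text
clock: 20.8
eef_pos: [551.9, 45.1, 71.6]
tcp_rot: [-1.572, -0.002, 0.998]
contact_force: [-1.4, 0.2, 0.3]
opening: 0.401
[551.933  45.122  71.574] [-1.572 -0.002  0.998] 57.19091328441551 [-1.437  0.212  0.257] [-0.012  0.007 -0.048]
```

View pics/w13c.png

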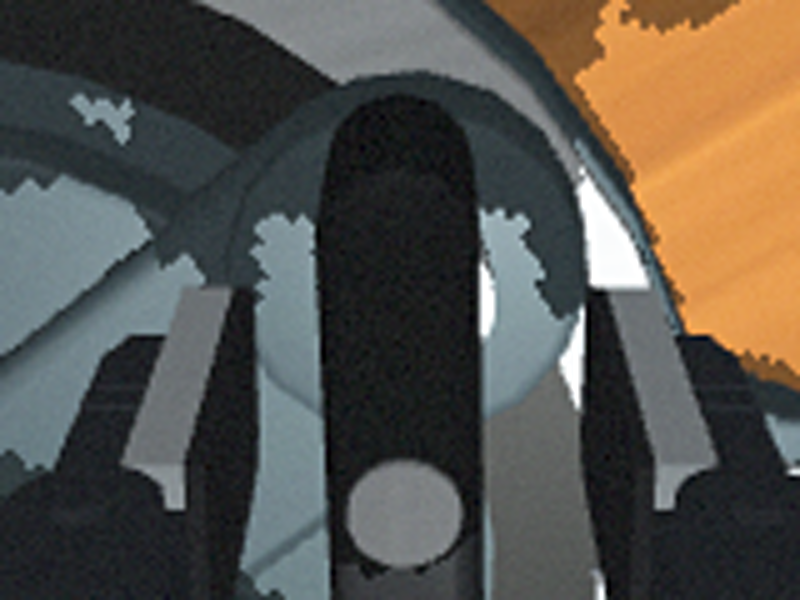

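```bash
python3 -m crank '[[0,0,0,-0.12,0.2,0,-0.2],[0,0,0,0,0,0,-0.2],[0,0,0,0,0,0,-0.4],[0,0,0,0,0,0,-0.6],[0,0,0,0,0,0,-0.7],[0,0,0,0,0,0,-1],[0,0,0,0,0,0,-1],[0,0,0,0,0,0,-1],[0,0,0,0,0,0,-1],[0,0,0,0,0,0,-1]]' 40
python3 - <<'E'
from h import *
s=r.sense();print(s["eef_pos"],s["tcp_rot"],np.degrees(s["tcp_rot"][2]),s["contact_force"],s["wrist_torque"])
im=cams.grab_frame("scene");crop(im,255,155,375,265,5,"pics/sc13.png")
E
```

```text
clock: 21.68
eef_pos: [551.1, 44.0, 69.3]
tcp_rot: [-1.572, -0.002, 0.998]
contact_force: [0.5, 0.8, 0.7]
opening: 0.159
[551.11   44.02   69.275] [-1.572 -0.002  0.998] 57.20493538806907 [0.478 0.768 0.688] [0.012 0.042 0.046]
```

View pics/sc13.png

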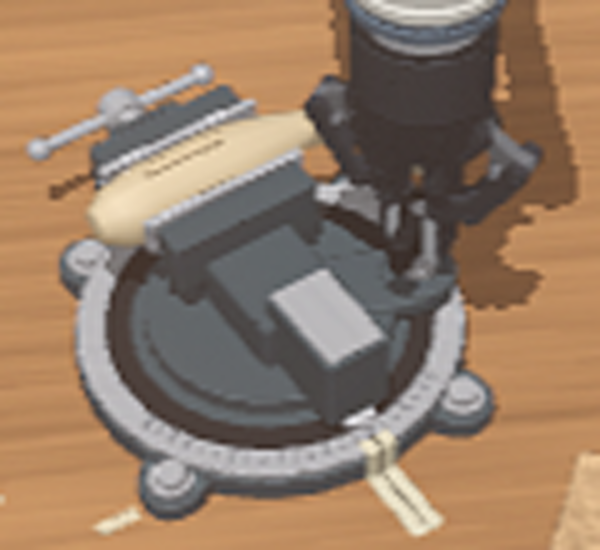

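Run:
```python
from h import *
im=cams.grab_frame("scene");crop(im,310,225,350,255,20,"pics/sc14.png")
c=np.array([562.7,-37.8])
for a in(23,25,27,29):
    u=np.array([np.cos(np.radians(a)),np.sin(np.radians(a))])
    print(a,(proj("scene",np.append(c+98*u,26.5))+.5-[310,225])*20)
for rr,z in((101,22.6),(110,22.6),(150,.5)):
    u=np.array([np.cos(np.radians(27.1)),np.sin(np.radians(27.1))])
    print(rr,(proj("scene",np.append(c+rr*u,z))+.5-[310,225])*20)
```

```text
23 [342.123 349.652]
25 [364.279 339.125]
27 [385.92  328.007]
29 [407.015 316.314]
101 [399.524 360.241]
110 [437.619 405.478]
150 [607.276 709.313]
```

View pics/sc14.png

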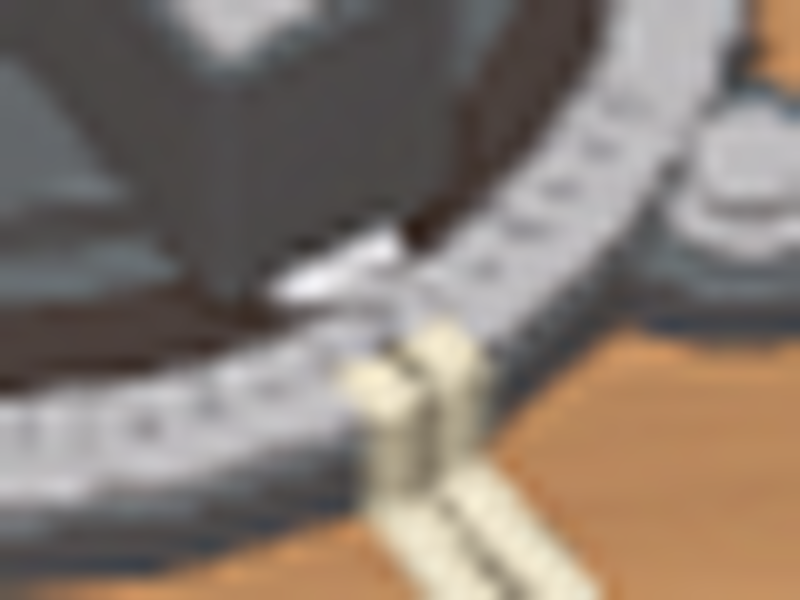

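Run:
```python
import numpy as np
P=np.array([[630.18,-70.2],[636.42,-40.58],[629.18,-7.89],[628.01,-5.47]])
A=np.c_[2*P,np.ones(4)];x=np.linalg.lstsq(A,(P**2).sum(1),rcond=None)[0];c=x[:2];print(c,np.sqrt(x[2]+c@c))
ys=np.radians([-114.27,-91.25,-65.61,-63.40])
# rigid: P = c + R(yaw)*v
M=[];b=[]
for p,y in zip(P,ys):
    C,S=np.cos(y),np.sin(y);M+= [[1,0,C,-S],[0,1,S,C]];b+=list(p)
x2=np.linalg.lstsq(np.array(M),np.array(b),rcond=None);print(x2[0],np.hypot(*x2[0][2:]),x2[1])
k=np.array([621.3,20.6])
for cc in (c,x2[0][:2],np.array([562.7,-37.8])):
    for a in(51.2,51.8):
        t=np.radians(a);R=np.array([[np.cos(t),-np.sin(t)],[np.sin(t),np.cos(t)]]);print(cc,a,cc+R@(k-cc))
```

```text
[560.86201175 -40.13555584] 75.55749118395204
[560.95383129 -40.10934433  -1.07930897  75.46139089] 75.46910906238803 [0.03862284]
[560.86201175 -40.13555584] 51.2 [551.39916105  45.02319371]
[560.86201175 -40.13555584] 51.8 [550.50791587  44.91943147]
[560.95383129 -40.10934433] 51.2 [551.45387374  44.96142253]
[560.95383129 -40.10934433] 51.8 [550.56355193  44.85727654]
[562.7 -37.8] 51.2 [553.90564619  44.46286733]
[562.7 -37.8] 51.8 [553.04468941  44.36626423]
```

```bash
python3 -m crank '[[0,0,0,0,0,0,-1],[0,2,0,0,0.01,0,-1],[0,2,0,0,0.01,0,-1],[0,2,0,0,0.01,0,-1],[0,2,0,0,0.01,0,-1],[0,2,0,0,0.01,0,-1],[0,0,0,0,0,0,-1],[0,2,0,0,0.01,0,-1],[0,2,0,0,0.01,0,-1],[0,2,0,0,0.01,0,-1]]' 40
python3 - <<'E'
from h import *
s=r.sense();print(s["eef_pos"],s["tcp_rot"],np.degrees(s["tcp_rot"][2]),s["contact_force"],s["wrist_torque"],s["joint_efforts"])
E
```

```text
clock: 22.62
eef_pos: [551.0, 43.9, 68.7]
tcp_rot: [-1.572, -0.002, 0.714]
contact_force: [-0.8, 0.1, 0.8]
opening: 0.16
[551.043  43.923  68.657] [-1.572 -0.002  0.714] 40.88729228748369 [-0.756  0.113  0.814] [-0.046  0.058  0.139] [ -0.174 -57.767 -23.631   0.105  -0.082  -0.586]
```

```bash
python3 -m crank '[[0,0,0,0,0,0,-1],[0,0,0,0,0,0,-1],[0,0,0,0,0,0,-1],[0,0,0,0,0,0,-1],[0,0,0,0,0,0,-1],[0,0,0,0,0,0,-1],[0,2,0,0,0.01,0,-1],[0,2,0,0,0.01,0,-1],[0,2,0,0,0.01,0,-1],[0,2,0,0,0.01,0,-1]]' 40
python3 - <<'E'
from h import *
s=r.sense();print(s["eef_pos"],s["tcp_rot"],np.degrees(s["tcp_rot"][2]),s["contact_force"],s["wrist_torque"],s["joint_efforts"])
E
```

```text
clock: 23.45
eef_pos: [551.0, 43.9, 68.3]
tcp_rot: [-1.572, -0.002, 0.577]
contact_force: [-0.4, 0.4, 0.0]
opening: 0.156
[551.006  43.898  68.314] [-1.572 -0.002  0.577] 33.07052713763716 [-0.435  0.428  0.029] [0.04  0.077 0.064] [ -0.19  -57.786 -23.613   0.104  -0.082  -0.582]
```

```bash
python3 -m crank '[[0,0,0,0,0,0,-1],[0,0,0,0,0,0,-1],[0,0,0,0,0,0,-1],[0,0,0,0,0,0,-1],[0,0,0,0,0,0,-1],[0,0,0,0,0,0,-1],[0,1.5,0,0,0.01,0,-1],[0,1.5,0,0,0.01,0,-1],[0,1.5,0,0,0.01,0,-1],[0,1.5,0,0,0.01,0,-1]]' 40
python3 - <<'E'
from h import *
s=r.sense();print(s["eef_pos"],s["tcp_rot"],np.degrees(s["tcp_rot"][2]),s["contact_force"],s["wrist_torque"],s["joint_efforts"])
E
```

```text
clock: 24.28
eef_pos: [551.0, 43.9, 68.1]
tcp_rot: [-1.572, -0.002, 0.475]
contact_force: [-0.6, -0.5, 1.9]
opening: 0.157
[550.97   43.869  68.068] [-1.572 -0.002  0.475] 27.21113451879841 [-0.605 -0.486  1.925] [0.002 0.133 0.173] [ -0.243 -57.12  -23.473   0.117  -0.22   -0.366]
```

```bash
python3 -m crank '[[0,0,0,0,0,0,-1],[0,0,0,0,0,0,-1],[0,0,0,0,0,0,-1],[0,0,0,0,0,0,-1],[0,0,0,0,0,0,-1],[0,0,0,0,0,0,-1],[0,1.5,0,0,0.01,0,-1],[0,1.5,0,0,0.01,0,-1],[0,1.5,0,0,0.01,0,-1],[0,1.5,0,0,0.01,0,-1]]' 40
python3 - <<'E'
from h import *
s=r.sense();print(s["eef_pos"],s["tcp_rot"],np.degrees(s["tcp_rot"][2]),s["contact_force"],s["wrist_torque"],s["joint_efforts"])
E
```

```text
clock: 25.12
eef_pos: [551.0, 43.8, 68.0]
tcp_rot: [-1.572, -0.001, 0.372]
contact_force: [-0.5, 1.0, 1.9]
opening: 0.153
[550.957  43.831  68.004] [-1.572 -0.001  0.372] 21.32646616819966 [-0.483  1.05   1.917] [-0.022  0.119  0.312] [ -0.452 -57.319 -23.547   0.2    -0.196  -0.212]
```

```bash
python3 -m crank '[[0,0,0,0,0,0,-1],[0,0,0,0,0,0,-1],[0,0,0,0,0,0,-1],[0,0,0,0,0,0,-1],[0,0,0,0,0,0,-1],[0,0,0,0,0,0,-1],[0,1.5,0,0,0.01,0,-1],[0,1.5,0,0,0.01,0,-1],[0,1.5,0,0,0.01,0,-1],[0,1.5,0,0,0.01,0,-1]]' 40
python3 - <<'E'
from h import *
s=r.sense();print(s["eef_pos"],s["tcp_rot"],np.degrees(s["tcp_rot"][2]),s["contact_force"],s["wrist_torque"],s["joint_efforts"])
E
```

```text
clock: 25.95
eef_pos: [550.9, 43.8, 67.9]
tcp_rot: [-1.572, -0.001, 0.27]
contact_force: [-0.1, 0.9, 1.7]
opening: 0.159
[550.87   43.811  67.923] [-1.572 -0.001  0.27 ] 15.466793590575541 [-0.145  0.925  1.739] [0.042 0.15  0.466] [ -0.643 -57.243 -23.54    0.283  -0.217  -0.063]
```

```bash
python3 -m crank '[[0,0,0,0,0,0,-1],[0,0,0,0,0,0,-1],[0,0,0,0,0,0,-1],[0,0,0,0,0,0,-1],[0,0,0,0,0,0,-1],[0,0,0,0,0,0,-1],[0,0,0,0,0,0,-1],[0,1.5,0,0,0.01,0,-1],[0,1.5,0,0,0.01,0,-1],[0,1.5,0,0,0.01,0,-1]]' 40
python3 - <<'E'
from h import *
s=r.sense();print(s["eef_pos"],s["tcp_rot"],np.degrees(s["tcp_rot"][2]),s["contact_force"],s["wrist_torque"],s["joint_efforts"])
E
```

```text
clock: 26.78
eef_pos: [550.8, 43.8, 67.9]
tcp_rot: [-1.573, -0.001, 0.194]
contact_force: [-1.0, 0.4, 2.5]
opening: 0.16
[550.848  43.79   67.881] [-1.573 -0.001  0.194] 11.128400954442455 [-0.992  0.444  2.514] [0.098 0.164 0.548] [ -0.798 -57.182 -23.541   0.337  -0.236   0.021]
```

```bash
python3 -m crank '[[0,0,0,0,0,0,-1],[0,0,0,0,0,0,-0.2],[0,0,0,0,0,0,-0.2],[0,0,0,0,0,0,-0.2],[0,0,0,0,0,0,-0.2],[0,0,0,0,-2,0,-0.2],[0,0,0,0,-4,0,-0.2],[0,0,0,0,-4,0,-0.2],[0,0,0,0,-4,0,-0.2],[0,0,0,0,-2,0,-0.2]]'
python3 - <<'E'
from h import *
s=r.sense();print(s["eef_pos"],s["tcp_rot"],np.degrees(s["tcp_rot"][2]),s["contact_force"],s["wrist_torque"])
im=cams.grab_frame("wrist");cv2.imwrite("pics/w15.png",im)
import pickle;pickle.dump(s,open("s15.pkl","wb"))
E
```

```text
clock: 27.62
eef_pos: [546.5, 43.6, 227.6]
tcp_rot: [-1.57, 0.012, 0.194]
contact_force: [1.5, 0.1, 0.5]
opening: 0.4
[546.542  43.583 227.573] [-1.57   0.012  0.194] 11.13531544273519 [1.511 0.125 0.545] [ 0.001 -0.037  0.044]
```

View pics/w15.png

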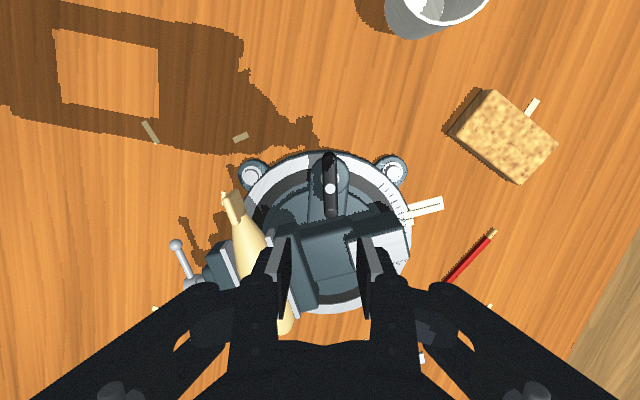

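```bash
python3 -m crank '[[0,0,0,2,0,-3,-0.2],[0,0,0,3,0,-3,-0.2],[0,0,0,3,0,-2,-0.2],[0,0,0,0,3,0,-0.2],[0,0,0,0,3,0,-0.2],[0,0,0,0,0,0,-0.2],[0,0,0,0,0,0,-0.2],[0,0,0,0,0,0,-0.2],[0,0,0,0,0,0,-0.2],[0,0,0,0,0,0,-0.2]]'
python3 - <<'E'
from h import *
s=r.sense();print(s["eef_pos"],s["tcp_rot"],np.degrees(s["tcp_rot"][2]),s["contact_force"],s["wrist_torque"])
im=cams.grab_frame("wrist");cv2.imwrite("pics/w16.png",im)
import pickle;pickle.dump(s,open("s16.pkl","wb"))
E
```

```text
clock: 28.5
eef_pos: [648.8, -22.0, 175.9]
tcp_rot: [-1.572, -0.005, 0.196]
contact_force: [0.8, 0.2, 0.6]
opening: 0.395
[648.84  -21.959 175.944] [-1.572 -0.005  0.196] 11.25121181774261 [0.825 0.228 0.586] [-0.016  0.032 -0.001]
```

View pics/w16.png

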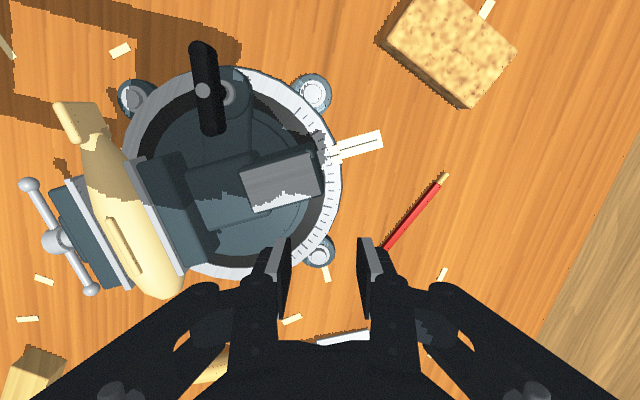

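Run:
```python
from h import *
t=cv2.imread("pics/w16.png");crop(t,290,110,400,190,7,"pics/w16c.png")
```

```text
(no output)
```

View pics/w16c.png

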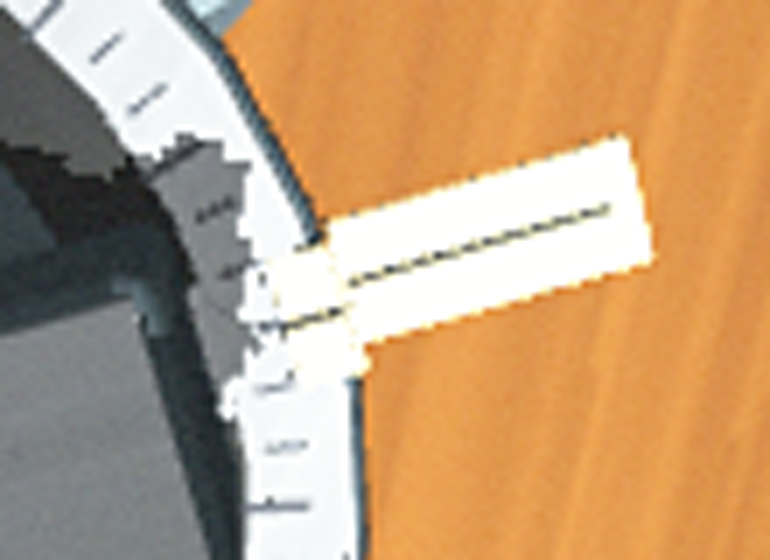

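```bash
python3 -m crank '[[0,7,0,0,-0.3,0,-0.2],[0,7,0,0,-0.3,0,-0.2],[0,7,0,0,-0.3,0,-0.2],[0,7,0,0,-0.3,0,-0.2],[0,7,0,0,-0.3,0,-0.2],[0,7,0,0,-0.3,0,-0.2],[0,7,0,0,-0.3,0,-0.2],[0,7,0,0,-0.3,0,-0.2],[0,7,0,0,-0.3,0,-0.2],[0,7,0,0,-0.3,0,-0.2]]'; python3 -m crank '[[0,4,0,-2,0,-2,-0.2],[0,0,0,0,0,-0.5,-0.2],[0,0,0,0,0,0,-0.2],[0,0,0,0,0,0,-0.2],[0,0,0,0,0,0,-0.2],[0,0,0,0,0,0,-0.2],[0,0,0,0,0,0,-0.2],[0,0,0,0,0,0,-0.2],[0,0,0,0,0,0,-0.2],[0,0,0,0,0,0,-0.2]]';python3 - <<'E'
from h import *
s=r.sense();print(s["eef_pos"],s["tcp_rot"],np.degrees(s["tcp_rot"][2]),s["contact_force"],s["wrist_torque"])
im=cams.grab_frame("wrist");cv2.imwrite("pics/w17.png",im);crop(im,250,90,410,210,5,"pics/w17c.png")
im=cams.grab_frame("top");cv2.imwrite("pics/top17.png",im)
import pickle;pickle.dump(s,open("s17.pkl","wb"))
E
```

```text
clock: 29.38
eef_pos: [651.0, -19.6, 219.6]
tcp_rot: [-1.554, -0.01, -1.052]
contact_force: [0.3, -0.1, 0.3]
opening: 0.4
clock: 30.22
eef_pos: [622.4, -13.6, 225.3]
tcp_rot: [-1.543, -0.014, -1.127]
contact_force: [-0.1, -0.0, -0.0]
opening: 0.398
[622.406 -13.572 225.329] [-1.543 -0.014 -1.127] -64.57626538711112 [-0.071 -0.034 -0.038] [ 0.037  0.012 -0.012]
```

View pics/w17.png

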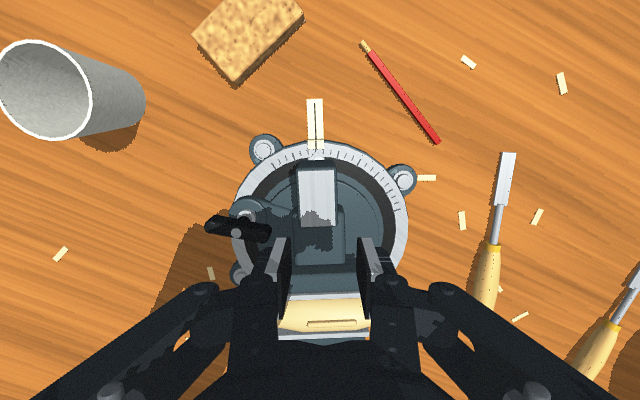

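View pics/w17c.png

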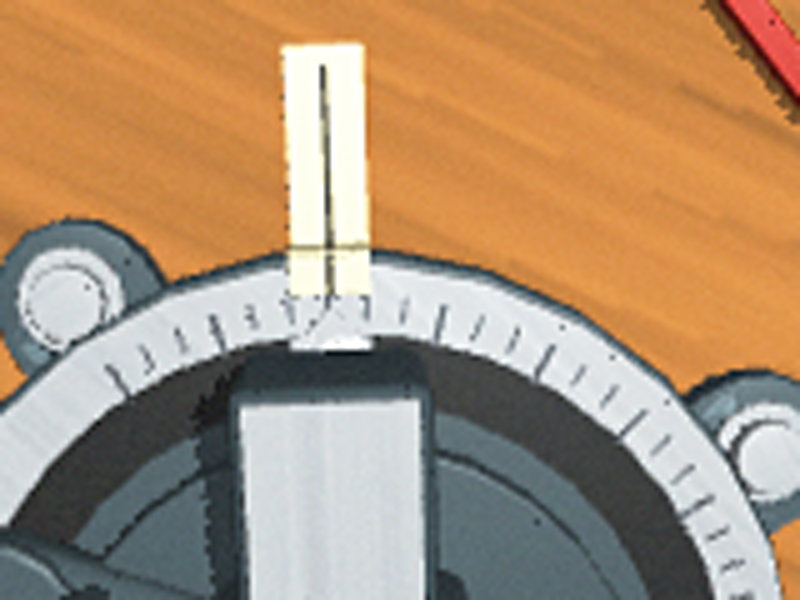

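```bash
python3 -c "
from m import *
meas('s17.pkl',(250,90),5,(330,303),(330,293),(323,66))
print(r.sense()['qvel'],r.sense()['contact_force'])
print(order.sign_off())"
```

```text
tip [649.056   6.273] 96.95234585936957 27.038260414091415
inner [650.642   7.066] 98.72554873673019 27.02934384121419
outer [694.425  29.587] 147.9613686008483 27.092934324356346
[-0.002 -0.003  0.002 -0.001  0.001  0.   ] [-0.336 -0.813 -0.31 ]
the job is handed in; nothing more can be done
None
```

I slackened the T-knob by about 1.28 rad. I then gripped the anvil tail and swung the head about 52° counterclockwise onto the pencil line. Last, I re-gripped the knob, tightened it by feel, let go and handed the job in at about 30 s.

- **Pointer:** my last wrist picture puts the pointer tip at 27.04° and the pencil line at 27.03 to 27.09°, well inside the 2° limit. One earlier picture, taken from the side, was too overexposed to read, so I moved the camera and looked again.
- **Clamp torque:** the knob bit after about 30° of turn. It then stiffened at about 1.5 N m per rad. The wrist sensor read 0.55 N m when I stopped, with noise of about 0.05.
- **Disagreement:** the joint-6 effort had risen about 0.6 N m above its free-running level by then. If that level already held the 0.15 N m of running torque, the true figure could be nearer 0.75. Both are within the 0.3 to 0.9 range. I did not grip the knob again to check.
- **Bench:** the arm was clear of the vise and nearly still. I saw no bystander displaced in the pictures, but I did not measure their positions.

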